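# Square the acrylic test block to the detector's stop and centre line

### The job

Get the detector ready for its weekly check image: push the frosted acrylic block across the panel until it sits flush along the raised blue stop, with the black line on the block in line with the panel's white centre line. Push it gently with the fingertips only, keeping it flat on the panel and never picking it up, do not press on the panel or its holder, and leave everything else where it is.

Things in the scene. Friction and masses are not known exactly. Their poses are not given: they have to be found in the camera images.
- block: Frosted clear acrylic block, 90 (its x) x 110 (its y) x 40 mm high, 0.32 to 0.65 kg, loose, too wide to grip. Origin: centre of its underside; z up. A 3.5 mm black line runs along its x over the middle of its top and down both 110 mm wide faces. It starts 5 to 10 cm short of the stop, up to 35 mm to either side of the centre line, turned up to 0.3 rad. It slides with a few N of friction.
- holder: X-ray detector in a fixed aluminium and blue holder. Origin on the bench under the panel's centre; z up; x along the panel's white centre line towards the stop (away from the robot, up to 0.3 rad askew), y along the stop. The dark flat panel is 268 (x) x 323 (y) mm, its top at z = 20 mm; blue lips on its other edges lie 3 mm lower. With the block in place its origin is at (89, 0, 20) mm here.
- stop_mid (a point): Where the white centre line meets the foot of the stop: (134, 0, 20) mm in the holder's frame. The stop is a rigid blue bar along the panel's far edge, 330 mm long (y), 16 mm thick, its flat face towards the robot passing through this point, its top 14 mm above the panel; the white line is carried on over it.
- step_wedge: Loose aluminium step wedge 100 (x) x 25 (y) x 24 mm, 8 steps, lying on one of the panel's two corners nearest the robot, lengthwise along the holder's x. Origin at the centre of its underside. Leave it alone.
- copper_plate: Loose copper filter plate 44 x 44 x 5 mm, lying on the other corner nearest the robot. Origin at the centre of its underside. Leave it alone.
- lead_pig: Smooth grey lead pot, 56 mm diameter, 92 mm tall with its lid knob, 1.6 kg, standing on the bench to one side of the holder. Origin at the centre of its underside. Leave it alone.
- clip_box: Zinc clip box 85 x 55 x 27 mm with a sliding lid left part open, on the bench at the other side of the holder. Origin at the centre of its underside. Leave it alone.
- duck: Yellow toy duck about 80 mm long and 71 mm tall, on the bench beside the holder, nearer the robot. Origin at the centre of its underside. Leave it alone.
- tape_roll: White roll of tape, 64 mm diameter, 24 mm high, lying flat on the bench on the other side of the holder from the duck. Origin at the centre of its underside. Leave it alone.
Not all that is in view belongs to the job. Leave any orange or purple look-alike of the block alone.

How it is judged:
By the outcome, as a careful person would: the job done as asked, in the order asked, and still so for the second after the job is handed in, with the robot touching nothing.
It also fails if it takes over 48 s, if anything falls off the work surface, if the arm or the gripper's body presses on something with over 40 N, if the wrist force passes 120 N, or if a joint passes its speed limit or range.

### The arm

A 7-joint arm with a two-finger parallel gripper is mounted at the origin on the work surface. World frame = base frame: x ahead of the robot, y to its left, z up, the work surface at z = 0. Lengths are in mm, angles in rad, forces in N, time in s.
With the tool pointing down it reaches from about 400 to 850 mm from the base axis. Payload 4.5 kg.
Tool frame: the origin (TCP) lies midway between the tips of the shut fingers; the grasp point (between the pads) lies 19 mm behind it; z points along the fingers, y is the line along which they close (so a half turn about z gives the same grasp; the last joint's range is limited). The gripper opens to 85 mm and grips with 20 to 120 N. Pads are 22 mm wide; open, the fingers measure 114 mm over their backs; the gripper's body (76 mm by 85 mm) begins 54 mm behind the grasp point. The pads swing forward as they close: fully open they stand 13 mm farther back than shut.
Start: joints at [-1.255, 0.689, -0.195, 1.565, 0.157, 0.902, -0.215], TCP at [173.783, 600.378, 231.317] pointing down, gripper open.
Joint ranges: [-3.01, 3.01], [-0.46, 2.08], [-1.47, 1.51], [0.13, 2.56], [-1, 4.14], [0.04, 2.09], [-2.66, 2.66]. Speed limits (rad/s): [2.57, 2.57, 3.14, 3.14, 3.14, 3.14, 3.14].

### API

Orientations are given as [roll, pitch, yaw] about the fixed x, y, z axes, in that order (R = Rz(yaw) Ry(pitch) Rx(roll)).
In Python, from station import robot, imaging, job gives the robot as it stands.
- The arm moves only by the tool jog_arm, never from a script. Its argument "commands" is a list of rows, each an object with "delta_pos": the shift along the world's x, y, z in m, a list of three; "rot": the turn, a rotation vector about the world's x, y, z in rad, a list of three. A call has exactly 5 rows; each row is the pose to reach, as a shift and turn from the pose commanded when the call began; what a row does not reach only later rows make up. A row lasts 1/8 s, in which the tool goes at most 62.5 mm and 10.7 degrees, less where a joint would pass 70% of its speed; a pose out of reach is approached as far as the arm can. A call with a gripper value outside its range is refused whole. "jaw" is the finger opening in m, from 0 to 0.0854, set as the call begins (left out, the last holds). The fingers move at their own pace and stop on an object; "force" is the grip in N (left out, the last holds). Time passes only in rows, so rows that repeat a pose let the fingers close, or fill a call up. It gives the time, the measured TCP pose, the force, the opening and the grip force at its end, in the units of the state.
- robot.read_state(): the state, without advancing time (a new reading comes with each control period).
- imaging.camera(name): name is "scene" or "top"; returns the picture (400x640x3 uint8, red, green, blue); there is no depth.
- imaging.camera_params(name): a dict with "fx", "fy", "cx", "cy" (pixels), "D" ([k1, k2, p1, p2, k3] as OpenCV has them; the pictures are not rectified), "origin" and "attitude" of the camera in the world. Camera axes: x right, y down, z forward; pixel columns grow to the right and rows downward; lengths in mm; the calibration is good to about 2 mm. A picture is of the moment at which its call begins. camera_params takes no time and is no camera call.
- job.close_job(): hands the job in; it is judged then, once.
The state is a dict: "time_s": time; "joint_pos": joint angles; "dq": joint speeds; "tau": joint torques, N m; "ee_pos": TCP position; "ee_rot": TCP orientation; "force": force on the tool from outside, world axes, zero at the start; "torque": the same for the moment, N m; "width": finger opening in mm; "grasp_force": force on a finger pad.
Only numpy, scipy, OpenCV 4.12 (cv2) and the standard library are available. Lean on these libraries where they do the work, as an engineer would, in place of code of your own. Each camera call takes 0.05 s, during which the arm holds its last target. There are 200 camera calls.

## Working session

There is one attempt and no reset: what is moved stays moved. The work goes in short steps, Python scripts to look and compute and a tool call to move; the robot and the scene stay as the last step left them, time stands still between calls to the robot, and variables do not carry over. Pictures are saved under pics/ and viewed, at most 10 in all, crops included, and the job is handed in when it is done.

Besides the shell and the picture viewer there is one more tool, called after "Emit:" as a command line: name --argument value ..., lists and objects as JSON in quotes. jog_arm: Moves the arm, as the interface text tells. Its arguments: {"type":"object","properties":{"commands":{"type":"array","items":{"type":"object","properties":{"delta_pos":{"type":"array","items":{"type":"number"}},"rot":{"type":"array","items":{"type":"number"}}}}},"jaw":{"type":"number"},"force":{"type":"number"}},"required":["commands"]}

```bash
ls; mkdir -p pics; python3 - <<'E'
from station import robot, imaging, job
import cv2
for n in("scene","top"):
    cv2.imwrite(f"pics/{n}0.png",imaging.camera(n)[:,:,::-1]); print(imaging.camera_params(n))
s=robot.read_state();print(s["time_s"],s["ee_pos"],s["ee_rot"],s["width"])
E
```

```text
pics
{'fx': 479.5849773845205, 'fy': 479.5849773845205, 'cx': 317.84072364688774, 'cy': 210.25467114524207, 'D': array([-0.13781036,  0.        ,  0.        ,  0.        ,  0.        ]), 'origin': array([1170.67095578,  254.70691495,  903.1321271 ]), 'attitude': array([-2.45806105e+00,  1.65274507e-03,  1.78966979e+00])}
{'fx': 516.6138401432131, 'fy': 516.6138401432131, 'cx': 324.53716838199676, 'cy': 205.67072826914549, 'D': array([0.05961189, 0.        , 0.        , 0.        , 0.        ]), 'origin': array([ 372.8733066 ,   99.40274849, 1274.9412557 ]), 'attitude': array([-3.01201271,  0.00483101, -1.58263361])}
0.1 [173.68367957 599.77225945 230.56723549] [-3.13992857e+00  1.05241747e-04  2.85986794e+00] 84.94391042511648
```

View pics/top0.png

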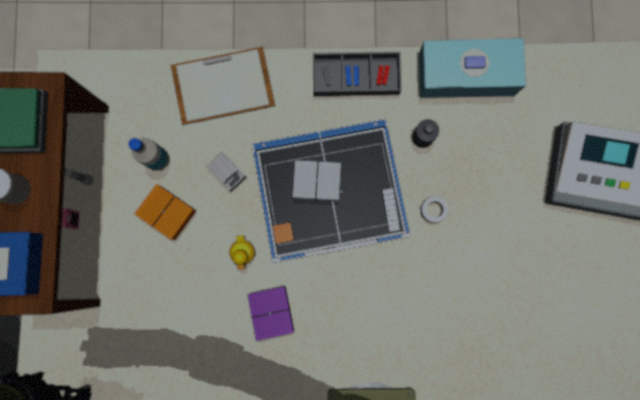

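View pics/scene0.png

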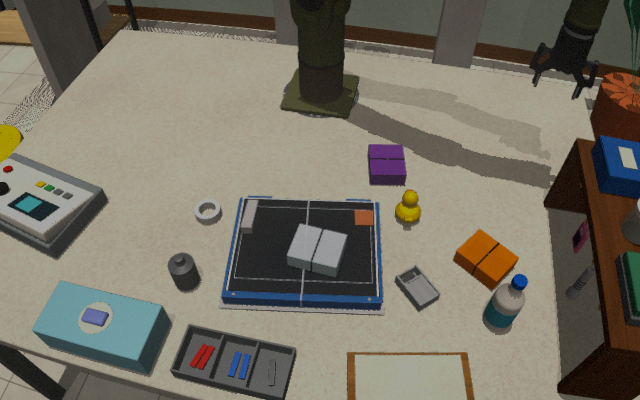

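The top view shows the stop along about (257,145)-(385,123), the white line from (320,132) to (341,243), and the block at (317,181). The copper plate is at (283,232), the wedge at (391,210), and the orange and purple look-alikes are off the panel. I'll zoom in to measure.

```bash
python3 - <<'E'
import cv2
a=cv2.imread("pics/top0.png")[110:270,245:415]
cv2.imwrite("pics/top0c.png",cv2.resize(a,None,fx=3.75*1,fy=3.75,interpolation=cv2.INTER_CUBIC)[:600])
b=cv2.imread("pics/scene0.png")[185:325,210:400]
cv2.imwrite("pics/scene0c.png",cv2.resize(b,None,fx=4,fy=4,interpolation=cv2.INTER_CUBIC))
E
```

```text
(no output)
```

View pics/top0c.png

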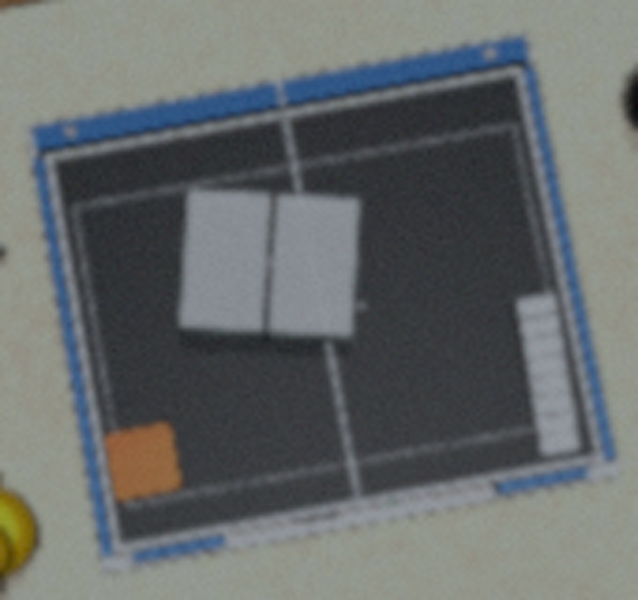

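View pics/scene0c.png

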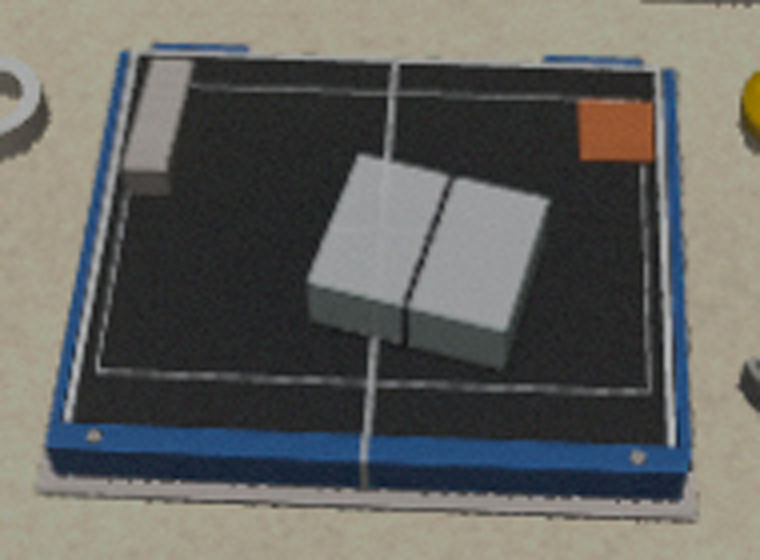

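The crops show the block turned clockwise relative to the holder, with its line left of the centre line in top view. I'll fit the holder and block poses to corner pixels from both cameras.

```bash
cat > h.py <<'E'
import numpy as np, cv2
from scipy.optimize import least_squares
from scipy.spatial.transform import Rotation as R
from station import robot, imaging, job
CP={n:imaging.camera_params(n) for n in("top","scene")}
def proj(n,P):
    c=CP[n];M=R.from_euler("xyz",c["attitude"]).as_matrix().T
    K=np.array([[c["fx"],0,c["cx"]],[0,c["fy"],c["cy"]],[0,0,1]])
    return cv2.projectPoints(np.float64(P).reshape(-1,3),cv2.Rodrigues(M)[0],-M@c["origin"],K,c["D"])[0][:,0]
def world(p,L):
    c,s=np.cos(p[2]),np.sin(p[2]);L=np.float64(L)
    return np.c_[p[0]+c*L[:,0]-s*L[:,1],p[1]+s*L[:,0]+c*L[:,1],L[:,2]]
def uncrop(uv,o,f): return (np.float64(uv)+.5)/f-.5+o
def fit(obs,x0,off=True):
    # obs: list of (cam, local pts, pixels); pose + per-camera shift with 1.0 px prior
    def r(q):
        d={"top":q[3:5],"scene":q[5:7]}
        e=[(proj(n,world(q[:3],L))+d[n]-uv).ravel() for n,L,uv in obs]
        return np.concatenate(e+[q[3:]/1.0])
    s=least_squares(r,list(x0)+[0]*4,loss="soft_l1",x_scale=[1,1,.01,1,1,1,1]);return s.x,r(s.x)[:-4].reshape(-1,2)
def rel(b,h):
    d=R.from_euler("z",-h[2]).apply([b[0]-h[0],b[1]-h[1],0]);return np.r_[d[:2],b[2]-h[2]]
E
cat > m0.py <<'E'
from h import *
T,S=np.array([245,110]),np.array([210,185])
ho=[("top",[(150,165,34),(150,-165,34)],uncrop([(33,129),(525,38)],T,3.75)),
    ("top",[(134,0,20)],uncrop([(287,117)],T,3.75)),
    ("scene",[(134,-165,34),(134,165,34),(150,-165,34),(150,165,34),(134,0,34)],uncrop([(53,426),(689,447),(49,449),(687,471),(367,437)],S,4))]
bo=[("top",[(45,55,60),(45,-55,60),(-45,-55,60),(-45,55,60),(45,0,60),(-45,0,60)],uncrop([(188,187),(361,198),(353,337),(179,329),(274,193),(267,333)],T,3.75)),
    ("scene",[(-45,-55,60),(-45,55,60),(45,55,60),(45,-55,60),(45,-55,20),(45,55,20),(-45,0,60),(45,0,60),(45,0,20)],
     uncrop([(358,155),(550,199),(503,332),(308,285),(311,321),(501,368),(453,179),(406,308),(404,345)],S,4))]
np.set_printoptions(precision=3,suppress=True)
h,rh=fit(ho,[500,100,.2]);b,rb=fit(bo,[500,100,0])
print(h);print(rh);print(b);print(rb);print(rel(b,h))
np.save("h.npy",h)
E
python3 m0.py
```

```text
[569.992  89.607   0.179   0.721   0.12    0.529   0.477]
[[-0.207  0.656]
 [ 0.184 -0.005]
 [-0.682 -0.885]
 [-0.563 -0.773]
 [-0.086 -0.284]
 [-0.784  0.255]
 [ 0.71   0.634]
 [ 0.148 -0.348]]
[593.55  122.137  -0.07    0.294  -0.212   0.324   0.073]
[[ 0.146  0.412]
 [-0.186  0.066]
 [-0.122  0.131]
 [ 0.066 -0.381]
 [ 0.104  0.11 ]
 [-0.304 -0.125]
 [-0.136 -0.531]
 [-0.142 -0.199]
 [ 0.755  0.156]
 [-0.795 -0.677]
 [-0.533  0.566]
 [ 0.727  1.195]
 [-0.108 -0.91 ]
 [-0.394 -0.176]
 [ 0.365  0.721]]
[28.97  27.819 -0.249]
```

The fit puts the block at (29, 28) mm, -0.25 rad in the holder frame, which agrees with the stated ranges. First I'll push it sideways with two spread fingertips to square and centre it, then push it from behind onto the stop.

Emit:
jog_arm --commands '[{"delta_pos": [0.04,-0.04,0],"rot": [0,0,-0.16]},{"delta_pos": [0.08,-0.08,0],"rot": [0,0,-0.32]},{"delta_pos": [0.12,-0.12,0],"rot": [0,0,-0.48]},{"delta_pos": [0.16,-0.16,0],"rot": [0,0,-0.64]},{"delta_pos": [0.2,-0.2,0],"rot": [0,0,-0.8]}]' --jaw 0.05

```text
time_s: 0.72
ee_pos: [374.8, 398.8, 231.1]
ee_rot: [-3.141, 0.0, 2.055]
force: [1.1, 0.3, 1.4]
width: 50.2
grasp_force: 0.0
```

Emit:
jog_arm --commands '[{"delta_pos": [0.041,-0.038,0],"rot": [0,0,-0.062]},{"delta_pos": [0.082,-0.076,0],"rot": [0,0,-0.124]},{"delta_pos": [0.123,-0.114,0],"rot": [0,0,-0.186]},{"delta_pos": [0.164,-0.152,-0.01],"rot": [0,0,-0.248]},{"delta_pos": [0.204,-0.19,-0.03],"rot": [0,0,-0.31]}]'

```text
time_s: 1.35
ee_pos: [579.5, 209.4, 201.4]
ee_rot: [3.14, -0.001, 1.748]
force: [0.0, 0.2, -0.4]
width: 49.5
grasp_force: 0.0
```

Emit:
jog_arm --commands '[{"delta_pos": [0,0,-0.035],"rot": [0,0,0]},{"delta_pos": [0,0,-0.07],"rot": [0,0,0]},{"delta_pos": [0,0,-0.1],"rot": [0,0,0]},{"delta_pos": [0,0,-0.12],"rot": [0,0,0]},{"delta_pos": [0,0,-0.13],"rot": [0,0,0]}]'

```text
time_s: 1.98
ee_pos: [576.8, 210.1, 69.8]
ee_rot: [-3.139, 0.0, 1.75]
force: [-0.2, 0.6, 0.2]
width: 50.5
grasp_force: 0.0
```

```bash
python3 - <<'E'
from h import *
a=imaging.camera("scene")[185:325,210:400,::-1];b=imaging.camera("top")[110:270,245:415,::-1]
a=cv2.resize(a,None,fx=3,fy=3,interpolation=2);b=cv2.resize(b,None,fx=2.6,fy=2.6,interpolation=2)[:420]
a=cv2.resize(a,(int(350),int(258))) if 0 else a
w=np.zeros((600,800,3),np.uint8);w[:416,:442][:b.shape[0]]=b[:416,:442];
c=cv2.resize(a,(355,262));w[:262,443:798]=c
cv2.imwrite("pics/c1.png",w)
print(robot.read_state())
E
```

```text
{'time_s': 2.075, 'joint_pos': array([-0.44587192,  0.89250272,  0.03894817,  1.71983277, -0.05995081,
        0.53242818, -0.19060255]), 'dq': array([-3.72559056e-03, -2.93158113e-02,  4.83596503e-03, -1.58173441e-02,
       -2.36621689e-03,  1.37690309e-02,  1.34209862e-05]), 'tau': array([ 5.55272552e-02, -5.60435700e+01,  2.16594860e+00, -1.03349134e+01,
        7.74260581e-03, -1.26933167e-01,  1.69487954e-03]), 'ee_pos': array([577.05863643, 210.14032125,  70.32148556]), 'ee_rot': array([-3.13961528e+00,  3.90502288e-04,  1.74989061e+00]), 'force': array([-0.42936904,  0.48678258, -0.21475907]), 'torque': array([0.00643509, 0.00169676, 0.00432251]), 'grasp_force': 0.0, 'width': 49.68720707012843}
```

View pics/c1.png

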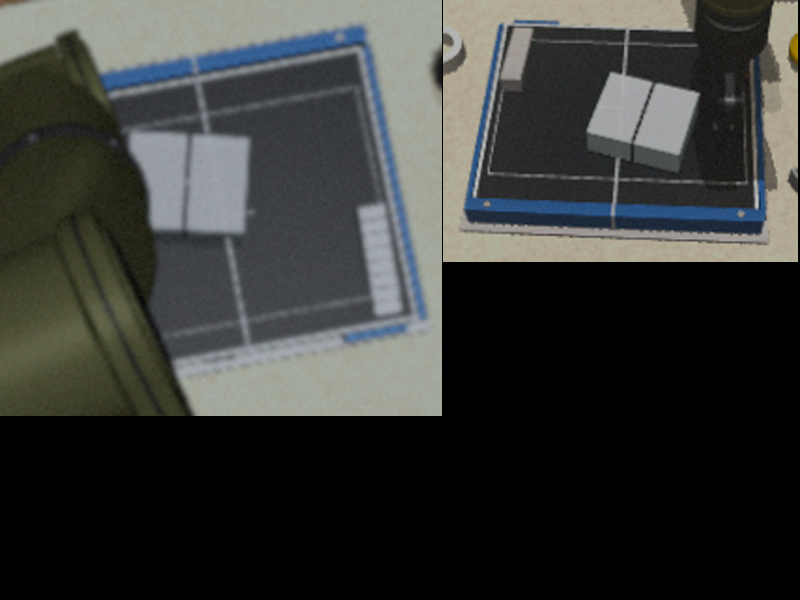

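The gripper is clear, on the +y side of the block. I'll lower it and push along holder -y.

Emit:
jog_arm --commands '[{"delta_pos": [0,0,-0.018],"rot": [0,0,0]},{"delta_pos": [0,0,-0.03],"rot": [0,0,0]},{"delta_pos": [0,0,-0.036],"rot": [0,0,0]},{"delta_pos": [0.0009,-0.005,-0.036],"rot": [0,0,0]},{"delta_pos": [0.0018,-0.01,-0.036],"rot": [0,0,0]}]'

```text
time_s: 2.7
ee_pos: [580.0, 199.9, 35.6]
ee_rot: [3.141, 0.0, 1.75]
force: [0.4, 0.1, -0.4]
width: 50.1
grasp_force: 0.0
```

Emit:
jog_arm --commands '[{"delta_pos": [0.0009,-0.005,0],"rot": [0,0,0]},{"delta_pos": [0.0018,-0.01,0],"rot": [0,0,0]},{"delta_pos": [0.0027,-0.015,0],"rot": [0,0,0]},{"delta_pos": [0.0036,-0.02,0],"rot": [0,0,0]},{"delta_pos": [0.0045,-0.025,0],"rot": [0,0,0]}]'

```text
time_s: 3.32
ee_pos: [583.3, 176.9, 35.6]
ee_rot: [-3.141, -0.002, 1.751]
force: [-1.3, 4.9, 2.9]
width: 50.2
grasp_force: 2.5
```

Emit:
jog_arm --commands '[{"delta_pos": [0.0005,-0.003,0],"rot": [0,0,0]},{"delta_pos": [0.001,-0.006,0],"rot": [0,0,0]},{"delta_pos": [0.0015,-0.009,0],"rot": [0,0,0]},{"delta_pos": [0.0018,-0.01,0],"rot": [0,0,0]},{"delta_pos": [0.0018,-0.01,0],"rot": [0,0,0]}]'

```text
time_s: 3.95
ee_pos: [585.1, 166.5, 35.6]
ee_rot: [-3.141, -0.002, 1.75]
force: [-1.9, 3.2, 2.6]
width: 50.0
grasp_force: 2.3
```

```bash
python3 - <<'E'
from h import *
a=imaging.camera("scene")[185:325,210:400,::-1]
cv2.imwrite("pics/c2.png",cv2.resize(a,None,fx=4,fy=4,interpolation=2))
s=robot.read_state();h=np.load("h.npy");print(rel(np.r_[s["ee_pos"][:2],0],h),s["force"])
E
```

```text
[28.51851525 72.94496557 -0.17889722] [-2.83108821  4.66943619  3.10070397]
```

View pics/c2.png

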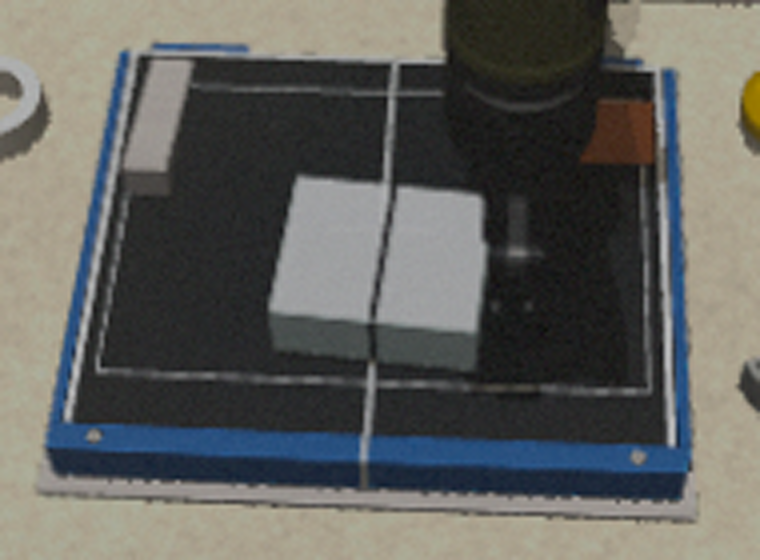

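The block is nearly square. Its black line meets the white line at the far face's foot, about (373,360) in the crop. I'll measure what remains.

```bash
cat > m1.py <<'E'
from h import *
def m(px):
    S=np.array([210,185]);h=np.load("h.npy")
    L=[(-45,-55,60),(-45,55,60),(45,55,60),(45,-55,60),(45,-55,20),(45,55,20),(-45,0,60),(45,0,60),(45,0,20)]
    k=[i for i in range(9) if px[i]]
    b,r=fit([("scene",[L[i] for i in k],uncrop([px[i] for i in k],S,4)-h[5:7])],[600,90,.1])
    # consistency check: same shift as in the holder fit is removed first
    np.set_printoptions(precision=3,suppress=True);print(rel(b,h),b[5:],r.round(1).tolist())
E
python3 -c "
from m1 import *
m([(298,178),(485,193),(477,333),(270,316),(273,351),(475,370),(391,186),(375,325),(373,361)])"
```

```text
[36.696  2.691 -0.058] [-0.019  0.131] [[-1.4, -0.2], [1.7, -0.1], [0.2, -0.3], [-0.6, -0.5], [-0.0, 0.9], [0.4, 0.5], [0.2, -0.3], [-0.7, -0.5], [0.3, 0.6]]
```

Emit:
jog_arm --commands '[{"delta_pos": [0.0004,-0.002,0],"rot": [0,0,0]},{"delta_pos": [0.0007,-0.004,0],"rot": [0,0,0]},{"delta_pos": [0.0009,-0.005,0],"rot": [0,0,0]},{"delta_pos": [0.0009,-0.005,0],"rot": [0,0,0]},{"delta_pos": [0.0009,-0.005,0],"rot": [0,0,0]}]'

```text
time_s: 4.62
ee_pos: [585.9, 161.4, 35.5]
ee_rot: [-3.141, -0.001, 1.75]
force: [-2.3, 3.8, 3.1]
width: 49.7
grasp_force: 2.3
```

Emit:
jog_arm --commands '[{"delta_pos": [-0.002,0.01,0],"rot": [0,0,0]},{"delta_pos": [-0.004,0.025,0],"rot": [0,0,0]},{"delta_pos": [-0.004,0.025,0.04],"rot": [0,0,0]},{"delta_pos": [-0.004,0.025,0.08],"rot": [0,0,0]},{"delta_pos": [-0.004,0.025,0.11],"rot": [0,0,0]}]'

```text
time_s: 5.25
ee_pos: [583.4, 186.3, 147.0]
ee_rot: [3.139, 0.0, 1.751]
force: [0.6, 0.1, 0.9]
width: 50.1
grasp_force: 0.0
```

```bash
python3 - <<'E'
from h import *
a=imaging.camera("scene")[185:325,210:400,::-1]
cv2.imwrite("pics/c3.png",cv2.resize(a,None,fx=4,fy=4,interpolation=2))
s=robot.read_state();h=np.load("h.npy");print(s["ee_pos"],rel(np.r_[s["ee_pos"][:2],0],h),s["force"])
E
```

```text
[585.57812236 186.85492374 150.65144236] [32.6418344  92.92272245 -0.17889722] [ 0.46597456 -1.02406052  1.83283906]
```

View pics/c3.png

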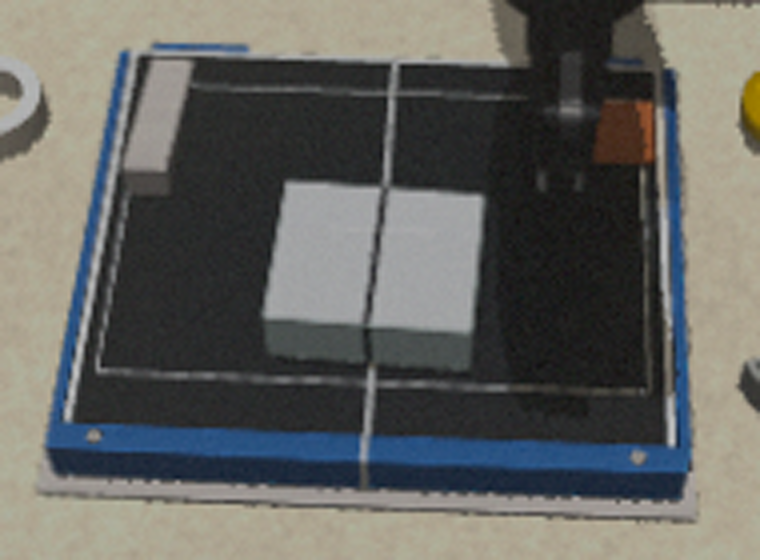

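The block looks square, with its black line meeting the white one at about (370,362).

```bash
python3 -c "
from m1 import *
m([(285,182),(485,195),(473,333),(264,320),(267,354),(472,369),(384,188),(370,326),(369,361)])
h=np.load('h.npy')
# direct check: pixel of white-line points at panel level under holder fit
for L in [(-130,0,20),(-60,0,20),(82,0,20),(100,0,20),(134,0,34)]:
    print(L,((proj('scene',world(h,[L]))+h[5:7]-[210,185]+.5)*4-.5).round(0))
for L in [(-134,0,20),(134,0,20)]:print(((proj('top',world(h,[L]))+h[3:5]-[245,110]+.5)*3.75-.5).round(0))"
```

```text
[38.085 -0.386 -0.04 ] [-0.019  0.094] [[-0.0, -0.5], [-0.1, -0.5], [0.1, -0.2], [-0.3, -0.6], [0.3, 1.0], [0.1, 0.8], [0.1, -0.4], [-0.5, -0.3], [0.3, 1.1]]
(-130, 0, 20) [[395.  62.]]
(-60, 0, 20) [[389. 154.]]
(82, 0, 20) [[374. 363.]]
(100, 0, 20) [[372. 392.]]
(134, 0, 34) [[368. 436.]]
[[363. 511.]]
[[284. 114.]]
```

```bash
cat > ref.py <<'E'
from h import *
from scipy.ndimage import map_coordinates as mc
I={n:cv2.imread(f"pics/{n}0.png").astype(float) for n in CP}
t=np.arange(-5,5.01,.1)
def cen(n,uv,ax,kind):
    d=np.outer(t,[1,0] if ax==0 else [0,1]);p=uv+d
    ch=I[n].mean(2) if kind=="line" else I[n][:,:,0]-I[n][:,:,2]
    v=mc(ch,[p[:,1],p[:,0]],order=1)
    if kind=="line":
        w=np.clip(v-np.median(v)-.3*(v.max()-np.median(v)),0,None);return (w*t).sum()/w.sum()
    g=np.abs(np.gradient(v));w=np.where(g>.4*g.max(),g,0);return (w*t).sum()/w.sum()
Y=[y for y in range(-150,151,10) if abs(y)>8 and abs(abs(y)-145)>12]
sets=[("top",[(x,0,20) for x in list(range(-120,-40,6))+list(range(92,126,5))],0,"line"),
      ("scene",[(x,0,20) for x in list(range(-120,-55,6))+list(range(100,118,4))],0,"line"),
      ("top",[(150,y,34) for y in Y],1,"edge"),("scene",[(134,y,34) for y in Y],1,"edge")]
h=np.load("h.npy")
np.set_printoptions(precision=3,suppress=True)
for it in range(3):
    obs=[]
    for n,L,ax,k in sets:
        o=h[3:5] if n=="top" else h[5:7]
        uv=proj(n,world(h,L))+o
        obs.append((n,L,ax,uv[:,ax]+[cen(n,p,ax,k) for p in uv]))
    def r(q):
        d={"top":q[3:5],"scene":q[5:7]}
        return np.concatenate([proj(n,world(q,L))[:,ax]+d[n][ax]-m for n,L,ax,m in obs]+[q[3:]/.2])
    h=least_squares(r,h,loss="soft_l1",f_scale=.3,x_scale=[1,1,.01,1,1,1,1]).x
    e=r(h)[:-4];print(h,[ (a.mean().round(2),a.std().round(2)) for a in np.split(e,np.cumsum([len(s[1]) for s in sets])[:-1])])
np.save("h2.npy",h)
E
python3 ref.py
```

```text
[569.796  89.486   0.176   0.198   0.084   0.061   0.201] [(np.float64(-0.08), np.float64(0.1)), (np.float64(-0.08), np.float64(0.1)), (np.float64(-0.04), np.float64(0.27)), (np.float64(-0.06), np.float64(0.1))]
[569.859  89.541   0.175   0.24    0.074   0.061   0.15 ] [(np.float64(-0.08), np.float64(0.09)), (np.float64(-0.08), np.float64(0.09)), (np.float64(-0.07), np.float64(0.23)), (np.float64(-0.06), np.float64(0.12))]
[569.975  89.563   0.175   0.244   0.06    0.063   0.105] [(np.float64(-0.08), np.float64(0.08)), (np.float64(-0.08), np.float64(0.09)), (np.float64(-0.06), np.float64(0.26)), (np.float64(-0.06), np.float64(0.12))]
```

The holder is refined to (570.0, 89.6, 0.175 rad) with sub-pixel residuals. The block is about 50 mm short of the stop and almost centred. I'll now swing round behind it.

Emit:
jog_arm --commands '[{"delta_pos": [-0.011,-0.021,0],"rot": [0,0,0.157]},{"delta_pos": [-0.022,-0.042,0],"rot": [0,0,0.314]},{"delta_pos": [-0.033,-0.063,0],"rot": [0,0,0.471]},{"delta_pos": [-0.044,-0.083,0],"rot": [0,0,0.628]},{"delta_pos": [-0.054,-0.104,0],"rot": [0,0,0.785]}]' --jaw 0.06

```text
time_s: 5.92
ee_pos: [528.7, 81.3, 145.2]
ee_rot: [3.141, 0.0, 2.541]
force: [0.2, 0.3, 0.2]
width: 59.9
grasp_force: 0.0
```

Emit:
jog_arm --commands '[{"delta_pos": [0,0,0],"rot": [0,0,0.157]},{"delta_pos": [0,0,0],"rot": [0,0,0.314]},{"delta_pos": [0,0,0],"rot": [0,0,0.471]},{"delta_pos": [0,0,0],"rot": [0,0,0.628]},{"delta_pos": [0,0,0],"rot": [0,0,0.782]}]'

```text
time_s: 6.55
ee_pos: [529.0, 81.8, 145.1]
ee_rot: [-3.141, 0.0, -2.961]
force: [-0.6, -0.2, -0.6]
width: 60.0
grasp_force: 0.0
```

```bash
python3 -c "
from h import *
h=np.load('h2.npy');s=robot.read_state();print(s['time_s'],s['ee_pos'],s['ee_rot'],s['force'],rel(np.r_[s['ee_pos'][:2],0],h))"
```

```text
6.55 [529.0489623   81.79581916 145.14789597] [-3.14136800e+00  3.48789484e-04 -2.96094414e+00] [-0.63222104 -0.21450607 -0.56426492] [-41.65288129  -0.53741674  -0.17464911]
```

Emit:
jog_arm --commands '[{"delta_pos": [0,0,-0.03],"rot": [0,0,-0.005]},{"delta_pos": [0,0,-0.06],"rot": [0,0,-0.005]},{"delta_pos": [0,0,-0.085],"rot": [0,0,-0.005]},{"delta_pos": [0,0,-0.1],"rot": [0,0,-0.005]},{"delta_pos": [0,0,-0.11],"rot": [0,0,-0.005]}]'

```text
time_s: 7.18
ee_pos: [528.9, 81.7, 34.7]
ee_rot: [-3.142, 0.0, -2.971]
force: [0.6, -0.0, -0.0]
width: 60.2
grasp_force: 0.0
```

Emit:
jog_arm --commands '[{"delta_pos": [0.0059,0.001,0],"rot": [0,0,0]},{"delta_pos": [0.0118,0.0021,0],"rot": [0,0,0]},{"delta_pos": [0.0177,0.0031,0],"rot": [0,0,0]},{"delta_pos": [0.0236,0.0042,0],"rot": [0,0,0]},{"delta_pos": [0.0295,0.0052,0],"rot": [0,0,0]}]'

```text
time_s: 7.8
ee_pos: [556.2, 85.0, 35.2]
ee_rot: [-3.139, -0.005, -2.973]
force: [-6.1, -2.9, 3.7]
width: 60.0
grasp_force: 2.8
```

Emit:
jog_arm --commands '[{"delta_pos": [0.0049,0.0009,0],"rot": [0,0,0]},{"delta_pos": [0.0098,0.0017,0],"rot": [0,0,0]},{"delta_pos": [0.0148,0.0026,0],"rot": [0,0,0]},{"delta_pos": [0.0197,0.0035,0],"rot": [0,0,0]},{"delta_pos": [0.0217,0.0038,0],"rot": [0,0,0]}]'

```text
time_s: 8.43
ee_pos: [578.1, 89.6, 35.1]
ee_rot: [-3.141, -0.004, -2.971]
force: [-4.5, -1.7, 3.0]
width: 60.0
grasp_force: 2.9
```

```bash
python3 - <<'E'
from h import *
a=imaging.camera("scene")[185:325,210:400,::-1]
cv2.imwrite("pics/c4.png",cv2.resize(a,None,fx=4,fy=4,interpolation=2))
s=robot.read_state();h=np.load("h2.npy");print(s["ee_pos"],rel(np.r_[s["ee_pos"][:2],0],h),s["force"])
E
```

```text
[578.53828529  89.79136678  35.0655394 ] [ 8.47291601 -1.26289417 -0.17464911] [-3.86575022 -1.40306079  1.15132156]
```

View pics/c4.png

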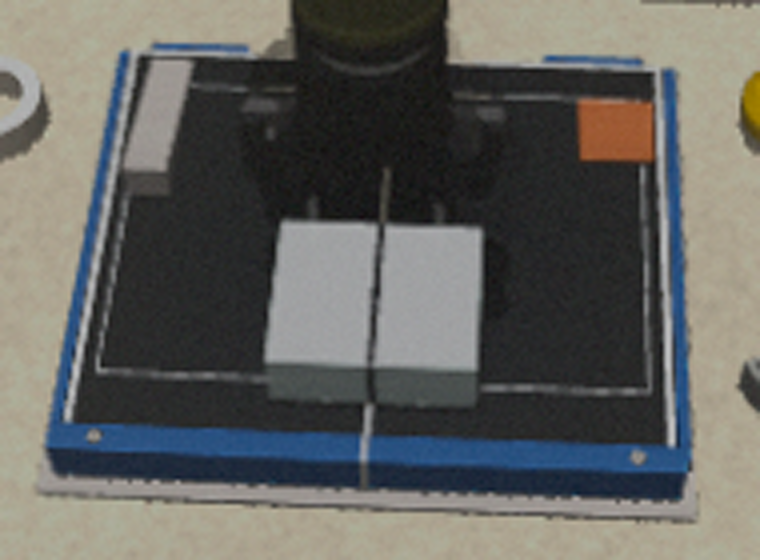

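The black line runs into the white line at about (371,402), and the far edge is still about 25 mm short of the stop. I'll measure the offset at sub-pixel level.

```bash
cat > bl.py <<'E'
from h import *
from scipy.ndimage import map_coordinates as mc
def bl(img,x0,n="scene"):
    h=np.load("h2.npy");o=h[5:7] if n=="scene" else h[3:5];g=img.mean(2).astype(float);t=np.arange(-4,4.01,.1)
    L=[(x,0,60) for x in range(-38,41,6)]+([(45,0,z) for z in range(26,56,5)] if n=="scene" else [])
    b=np.r_[world(h,[(x0,0,0)])[0,:2],h[2]]
    for _ in range(4):
        uv=proj(n,world(b,L))+o;m=[]
        for p in uv:
            v=mc(g,[np.full(t.size,p[1]),p[0]+t],order=1);w=np.clip(np.median(v)-.3*(np.median(v)-v.min())-v,0,None);m.append(p[0]+(w*t).sum()/w.sum())
        w2=lambda q:np.r_[world(h,[(x0,q[0],0)])[0,:2],h[2]+q[1]]
        f=lambda q:proj(n,world(w2(q),L))[:,0]+o[0]-m
        s=least_squares(f,[0,0],loss="soft_l1",f_scale=.2,x_scale=[1,.01]);b=w2(s.x)
    print(n,"block y,yaw rel",s.x.round(4),"res",np.std(s.fun).round(2), s.fun.round(2)[::3])
E
python3 -c "
from bl import *
im=imaging.camera('scene');bl(im,8.5+12+45)"
```

```text
scene block y,yaw rel [ 2.0145 -0.0039] res 0.15 [-0.15  0.15  0.02  0.08 -0.04 -0.12 -0.01]
```

The line sits 2.0 mm to the +y side and is square. The two-finger contact sticks, so I'll push on with a slight -y drift to take that out.

Emit:
jog_arm --commands '[{"delta_pos": [0.005,0.0004,0],"rot": [0,0,0.001]},{"delta_pos": [0.01,0.0009,0],"rot": [0,0,0.002]},{"delta_pos": [0.015,0.0013,0],"rot": [0,0,0.003]},{"delta_pos": [0.018,0.0015,0],"rot": [0,0,0.004]},{"delta_pos": [0.02,0.0017,0],"rot": [0,0,0.004]}]'

```text
time_s: 9.15
ee_pos: [600.2, 92.1, 35.2]
ee_rot: [3.141, 0.0, -2.967]
force: [-2.3, 0.0, -1.4]
width: 60.1
grasp_force: 1.2
```

```bash
python3 -c "
from bl import *
im=imaging.camera('scene');cv2.imwrite('pics/s5.png',im[:,:,::-1]);s=robot.read_state();h=np.load('h2.npy');q=rel(np.r_[s['ee_pos'][:2],0],h);print(q,s['ee_rot'][2],s['force']);bl(im,q[0]+57)"
```

```text
[30.42911566 -2.75462097 -0.17464911] -2.9675309212131444 [-1.86630889  0.05380998 -3.0746915 ]
scene block y,yaw rel [7.858e-01 4.000e-04] res 0.75 [-0.07 -0.02 -0.03 -0.11  0.11 -1.91  0.13]
```

Emit:
jog_arm --commands '[{"delta_pos": [0.0006,0,0],"rot": [0,0,0]},{"delta_pos": [0.0012,-0.0001,0],"rot": [0,0,0]},{"delta_pos": [0.0018,-0.0002,0],"rot": [0,0,0]},{"delta_pos": [0.0024,-0.0002,0],"rot": [0,0,0]},{"delta_pos": [0.003,-0.0003,0],"rot": [0,0,0]}]'

```text
time_s: 9.82
ee_pos: [603.0, 91.9, 35.3]
ee_rot: [3.141, 0.0, -2.967]
force: [-2.6, 0.1, -2.3]
width: 60.0
grasp_force: 1.1
```

```bash
python3 -c "
from bl import *
im=imaging.camera('scene');s=robot.read_state();h=np.load('h2.npy');q=rel(np.r_[s['ee_pos'][:2],0],h);print(q,s['ee_rot'][2],s['force']);bl(im,min(q[0]+57,89))
cv2.imwrite('pics/s6.png',cv2.resize(im[185:325,210:400,::-1],None,fx=4,fy=4,interpolation=2))"
```

```text
[33.08399927 -3.46802118 -0.17464911] -2.9672829773412785 [-1.78124086  0.72125189 -1.06483944]
scene block y,yaw rel [0.1807 0.0037] res 0.93 [ 0.1  -0.09 -0.08  0.07  0.02 -3.17 -0.07]
```

View pics/s6.png

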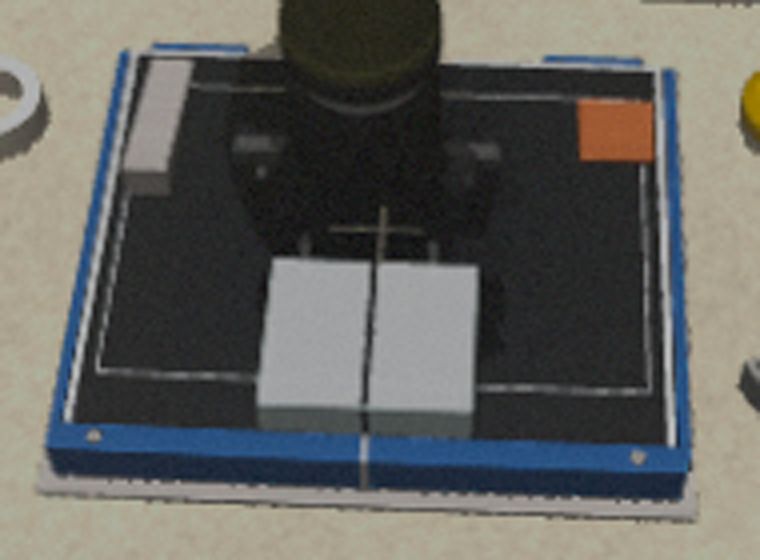

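The black line meets the stop's white mark at about (365,433). The force is still only sliding friction, so the block hasn't reached the stop. I'll creep straight ahead until the force rises.

Emit:
jog_arm --commands '[{"delta_pos": [0.0004,0.0001,0],"rot": [0,0,0]},{"delta_pos": [0.0008,0.0001,0],"rot": [0,0,0]},{"delta_pos": [0.0012,0.0002,0],"rot": [0,0,0]},{"delta_pos": [0.0016,0.0003,0],"rot": [0,0,0]},{"delta_pos": [0.002,0.0003,0],"rot": [0,0,0]}]'

```text
time_s: 10.5
ee_pos: [603.8, 91.9, 35.3]
ee_rot: [-3.141, -0.002, -2.967]
force: [-5.9, -0.4, 3.3]
width: 60.1
grasp_force: 3.3
```

Emit:
jog_arm --commands '[{"delta_pos": [0.0003,0,0],"rot": [0,0,0]},{"delta_pos": [0.0006,0.0001,0],"rot": [0,0,0]},{"delta_pos": [0.0009,0.0002,0],"rot": [0,0,0]},{"delta_pos": [0.0012,0.0002,0],"rot": [0,0,0]},{"delta_pos": [0.0015,0.0003,0],"rot": [0,0,0]}]'

```text
time_s: 11.12
ee_pos: [603.8, 91.8, 35.3]
ee_rot: [-3.141, -0.005, -2.967]
force: [-9.9, -0.7, 5.5]
width: 59.8
grasp_force: 4.8
```

```bash
python3 -c "
from bl import *
im=imaging.camera('scene');s=robot.read_state();h=np.load('h2.npy');q=rel(np.r_[s['ee_pos'][:2],0],h);print(q,s['ee_rot'][2],s['force']);bl(im,89)"
```

```text
[33.65988072 -3.65002614 -0.17464911] -2.967167925747428 [-9.45389262 -0.48300374  5.25691596]
scene block y,yaw rel [0.0506 0.0038] res 0.55 [ 0.05 -0.08 -0.02  0.14 -0.04 -0.59  0.17]
```

The tool has stalled with the force rising to 10 N, so the block is on the stop. I'll press a little more to seat it, then back off and look.

Emit:
jog_arm --commands '[{"delta_pos": [0.0005,0.0001,0],"rot": [0,0,0]},{"delta_pos": [0.001,0.0002,0],"rot": [0,0,0]},{"delta_pos": [0.0013,0.0002,0],"rot": [0,0,0]},{"delta_pos": [0.0013,0.0002,0],"rot": [0,0,0]},{"delta_pos": [0.0013,0.0002,0],"rot": [0,0,0]}]'

```text
time_s: 11.8
ee_pos: [603.7, 91.8, 35.4]
ee_rot: [-3.14, -0.008, -2.967]
force: [-12.8, -1.5, 7.7]
width: 59.9
grasp_force: 6.0
```

Emit:
jog_arm --commands '[{"delta_pos": [-0.003,-0.0005,0],"rot": [0,0,0]},{"delta_pos": [-0.01,-0.0018,0],"rot": [0,0,0]},{"delta_pos": [-0.03,-0.005,0],"rot": [0,0,0]},{"delta_pos": [-0.045,-0.008,0.02],"rot": [0,0,0]},{"delta_pos": [-0.05,-0.009,0.06],"rot": [0,0,0]}]'

```text
time_s: 12.42
ee_pos: [557.2, 83.2, 95.2]
ee_rot: [-3.141, -0.001, -2.967]
force: [0.2, 0.5, -0.3]
width: 59.9
grasp_force: 0.0
```

Emit:
jog_arm --commands '[{"delta_pos": [-0.02,0.03,0.05],"rot": [0,0,0]},{"delta_pos": [-0.05,0.07,0.09],"rot": [0,0,0]},{"delta_pos": [-0.08,0.12,0.12],"rot": [0,0,0]},{"delta_pos": [-0.11,0.17,0.12],"rot": [0,0,0]},{"delta_pos": [-0.13,0.22,0.12],"rot": [0,0,0]}]'

```text
time_s: 13.05
ee_pos: [427.7, 306.3, 216.9]
ee_rot: [3.139, 0.004, -2.967]
force: [0.7, 0.1, -0.3]
width: 60.1
grasp_force: 0.0
```

```bash
python3 -c "
from bl import *
a=imaging.camera('scene');b=imaging.camera('top');print(robot.read_state()['ee_pos']);bl(a,89);bl(b,89,'top')
cv2.imwrite('pics/s7.png',a[:,:,::-1]);cv2.imwrite('pics/t7.png',b[:,:,::-1])
w=np.zeros((600,800,3),np.uint8);w[:, :400]=cv2.resize(a[230:320,270:330,::-1],(400,600),interpolation=2)
w[:533,400:]=cv2.resize(b[120:200,290:350,::-1],(400,533),interpolation=2);cv2.imwrite('pics/c7.png',w)"
```

```text
[425.15315439 312.63317964 217.01852429]
scene block y,yaw rel [-0.0237 -0.0003] res 0.15 [ 0.1  -0.04 -0.07  0.12 -0.14  0.15 -0.01]
top block y,yaw rel [-3.42e-01  2.00e-04] res 0.04 [-0.   -0.03  0.11 -0.05  0.05]
```

View pics/c7.png

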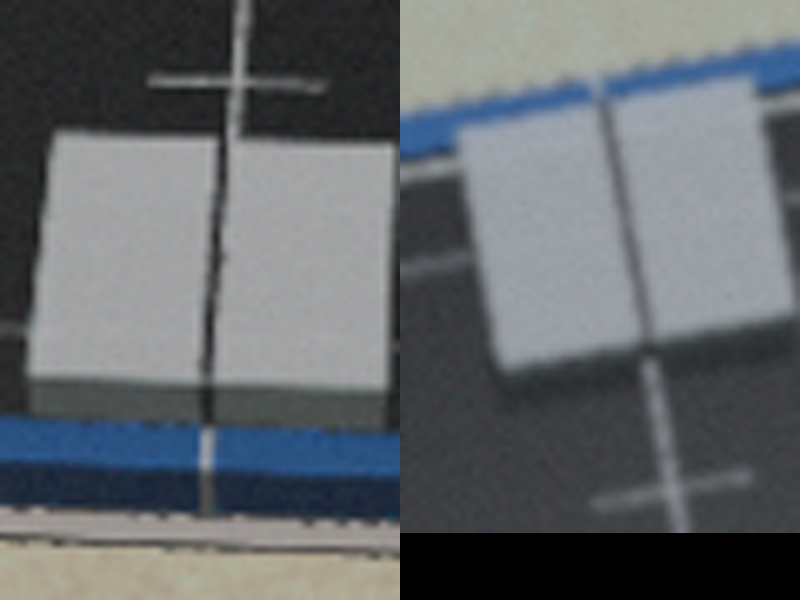

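The block is flush. Its black line runs into the white mark on the stop at (207,425) in the left crop and (600,95) in the right one. The offset is under 0.4 mm, the yaw is about 0, and the arm is clear. I'm handing the job in.

```bash
python3 -c "
from station import job;print(job.close_job())"
```

```text
the job is handed in; nothing more can be done
None
```

The block sits flush along the blue stop with its black line within about 0.4 mm of the white centre line and no measurable skew; the arm is clear, nothing else was touched, and the job is handed in at about 13 s.

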